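# Clear shoe-repair offcuts into the waste carton and close it

### The arm

A 6-joint arm with a two-finger parallel gripper is mounted at the origin on the work surface. World frame = base frame: x ahead of the robot, y to its left, z up, the work surface at z = 0. Lengths are in m, angles in rad, forces in N, time in s.
With the tool pointing down it reaches from about 0.35 to 0.975 m from the base axis. Payload 17.4 kg.
Tool frame: the origin (TCP) lies at the very end of the fingers, on their centre line; the grasp point (between the pads) lies arm.pinch_z behind it (arm.pinch_z is the distance from the TCP to the grasp point, in m); z points along the fingers, y is the line along which they close (so a half turn about z gives the same grasp; the last joint's range is limited). The gripper opens to 85 mm and grips with 20 to 120 N. Pads are 22 mm wide; open, the fingers measure 114 mm over their backs; the gripper's body (76 mm by 85 mm) begins 54 mm behind the grasp point. The pads swing forward as they close: fully open they stand 13 mm farther back than shut.
Start: joints at [-1.192, 0.116, 1.442, -0, 1.584, -0.038], TCP at [0.273, -0.617, 0.231] pointing down, gripper open.
Joint ranges: [-2.83, 2.83], [-0.83, 2.19], [0.07, 2.5], [-1.14, 4.28], [0.01, 3], [-2.97, 2.97]. Speed limits (rad/s): [1.89, 1.89, 2.22, 3.14, 3.14, 3.14].

### API

Orientations are given as a 3x3 rotation matrix whose columns are the frame's x, y, z axes.
In Python, from plant import arm gives the robot as it stands.
- The arm moves only by the tool send_rows, never from a script. Its argument "moves" is one flat list of numbers, 5 for each row, row after row: the shift along the world's x, y, z scaled (see below), then the turn about the world's z scaled (see below), then the closure in counts, from 0 (fully open) to 255 (shut). In form: [tx, ty, tz, roll, gripper, tx, ty, tz, roll, gripper, ...]. A call has 1 to 20 rows; each row is the pose to reach, as a shift and turn from the pose commanded when the call began; what a row does not reach only later rows make up. The controller multiplies each number of a shift by 12 cm and each number of a turn by pi/2 rad. A row lasts 1/10 s, in which the tool goes at most 50 mm and 8.59 degrees, less where a joint would pass 70% of its speed; a pose out of reach is approached as far as the arm can. A call with a number of a shift or a turn outside -1 to 1 is refused whole. A call with a gripper value outside its range is refused whole. The fingers move at their own pace and stop on an object; "grip_force" is the grip in N (left out, the last holds). Time passes only in rows, so rows that repeat a pose let the fingers close. It gives the time, the measured TCP pose, the force, the opening and the grip force at its end, in the units of the state.
- arm.get_state(): the state, without advancing time (a new reading comes with each control period).
- arm.capture(name): name is "scene" or "top" or "wrist"; returns the picture (420x560x3 uint8, blue, green, red); there is no depth.
- arm.camera_params(name): a dict with "intrinsics" (3x3 intrinsics, pixels), "dist_coeffs" ([k1, k2, p1, p2, k3] as OpenCV has them; the pictures are not rectified), "R" (3x3) and "t" (3): a world point X has camera coordinates R X + t. Camera axes: x right, y down, z forward; pixel columns grow to the right and rows downward; lengths in m; the calibration is good to about 2 mm. A picture is of the moment at which its call begins: read the wrist's pose just before it. camera_params takes no time and is no camera call; for the wrist camera it gives the pose at the moment of the call.
- arm.finish_job(): hands the job in; it is judged then, once.
The state is a dict: "time": time; "joint_positions": joint angles; "qvel": joint speeds; "effort": joint torques, N m; "eef_pos": TCP position; "tcp_rot": TCP orientation; "ft_force": force on the tool from outside, world axes, zero at the start; "moment": the same for the moment, N m; "width": finger opening in m; "gripper_force": force on a finger pad.
Only numpy, scipy, OpenCV 4.12 (cv2) and the standard library are available. Lean on these libraries where they do the work, as an engineer would, in place of code of your own. Each camera call takes 0.05 s, during which the arm holds its last target. There are 200 camera calls.

### The job

Clear the repair bench: put every foam offcut, cork offcut and crumpled paper ball from the mat into the waste carton (there are five to seven of them). When all the waste is in, close the carton: fold both short flaps down first, then both long flaps over them, so that the top lies flat. Leave the two new heels and the other things on the bench where they are.

Things in the scene. Friction and masses are not known exactly. Their poses are not given: they have to be found in the camera images.
- carton: open cardboard waste carton fixed to the table, outside 150 mm along its x, 200 mm along its y, walls 4 mm thick and 115 mm high, inner floor 4 mm above the table; origin under its centre, axes level, its +y is its left side (about world +y, yaw within 0.25 rad), its -x side faces the robot. Four flaps close its top at 117 to 122 mm above the table
- flap_left (a joint): hinge of the carton's short flap on the carton's +y (left) side, rad: 0 folded down flat across the mouth, 1.57 straight up, 2.2 leaning outwards, 2.5 the stop. It grows as the flap opens up and outwards. It starts between 1.9 and 2.35. Stiff crease (about 0.02 N m of friction): the flap stays where it is left, and half a newton at its edge moves it. Flap: 3 mm card, 146 mm along the hinge, which runs along the carton's x, 74 mm from hinge to free edge
- flap_left_hinge (a point): middle of the hinge line of that short flap, 117 mm above the table; fixed on the carton, axes as the carton's
- flap_right (a joint): hinge of the carton's short flap on the carton's -y (right) side, rad: 0 folded down flat across the mouth, 1.57 straight up, 2.2 leaning outwards, 2.5 the stop. It grows as the flap opens up and outwards. It starts between 1.9 and 2.35. Stiff crease (about 0.02 N m of friction): the flap stays where it is left, and half a newton at its edge moves it. Flap: 3 mm card, 146 mm along the hinge, which runs along the carton's x, 74 mm from hinge to free edge
- flap_right_hinge (a point): middle of the hinge line of that short flap, 117 mm above the table; fixed on the carton, axes as the carton's
- flap_near (a joint): hinge of the carton's long flap on the carton's -x (near) side, rad: 0 folded down flat across the mouth, 1.57 straight up, 2.2 leaning outwards, 2.5 the stop. It grows as the flap opens up and outwards. It starts between 1.9 and 2.35. Stiff crease (about 0.02 N m of friction): the flap stays where it is left, and half a newton at its edge moves it. Flap: 3 mm card, 198 mm along the hinge, which runs along the carton's y, 74 mm from hinge to free edge
- flap_near_hinge (a point): middle of the hinge line of that long flap, 120.5 mm above the table; fixed on the carton, axes as the carton's
- flap_far (a joint): hinge of the carton's long flap on the carton's +x (far) side, rad: 0 folded down flat across the mouth, 1.57 straight up, 2.2 leaning outwards, 2.5 the stop. It grows as the flap opens up and outwards. It starts between 1.9 and 2.35. Stiff crease (about 0.02 N m of friction): the flap stays where it is left, and half a newton at its edge moves it. Flap: 3 mm card, 198 mm along the hinge, which runs along the carton's y, 74 mm from hinge to free edge
- flap_far_hinge (a point): middle of the hinge line of that long flap, 120.5 mm above the table; fixed on the carton, axes as the carton's
- foam_a: blue foam sole offcut with a white stripe, a chunk about 53 x 30 x 20 mm with a slight bend, 17-35 g; long side along its x, 20 mm high along its z (26 to 30 mm across along its y, the best grip); origin under its centre, 10 mm below its middle. Waste. May be absent; lies on the 3 mm thick dark rubber bench mat
- foam_b: blue foam sole offcut with a white stripe, a chunk about 53 x 30 x 20 mm with a slight bend, 17-35 g; long side along its x, 20 mm high along its z (26 to 30 mm across along its y, the best grip); origin under its centre, 10 mm below its middle. Waste. May be absent; lies on the 3 mm thick dark rubber bench mat
- foam_c: blue foam sole offcut with a white stripe, a chunk about 53 x 30 x 20 mm with a slight bend, 17-35 g; long side along its x, 20 mm high along its z (26 to 30 mm across along its y, the best grip); origin under its centre, 10 mm below its middle. Waste. May be absent; lies on the 3 mm thick dark rubber bench mat
- cork_a: brown cork offcut, stepped wedge 50 x 30 x 24 mm, 17-35 g; long along its x, 30 mm wide along its y (the best grip), thick end (24 mm high) towards its -x, thin end (14 mm high) towards its +x; origin under its centre. Waste. May be absent; lies on the 3 mm thick dark rubber bench mat
- cork_b: brown cork offcut, stepped wedge 50 x 30 x 24 mm, 17-35 g; long along its x, 30 mm wide along its y (the best grip), thick end (24 mm high) towards its -x, thin end (14 mm high) towards its +x; origin under its centre. Waste. May be absent; lies on the 3 mm thick dark rubber bench mat
- ball_a: crumpled white paper ball, lumpy, 36 mm high along its z and 34 to 45 mm across, 8-17 g; origin at its lower end, its centre is 18 mm from the origin along its z; does not roll freely. Waste. May be absent; lies on the 3 mm thick dark rubber bench mat
- ball_b: crumpled white paper ball, lumpy, 36 mm high along its z and 34 to 45 mm across, 8-17 g; origin at its lower end, its centre is 18 mm from the origin along its z; does not roll freely. Waste. May be absent; lies on the 3 mm thick dark rubber bench mat
- heel_a: new shoe heel, reddish-brown D-shaped block 57 x 54 x 22 mm with a brass ring on top, 70 g; origin under its centre. Good stock among the offcuts: leave it alone
- heel_b: new shoe heel, reddish-brown D-shaped block 57 x 54 x 22 mm with a brass ring on top, 70 g; origin under its centre. Good stock among the offcuts: leave it alone
- glue: white glue bottle with a grey label and an orange cap, diameter 40, height 150 mm, standing right of the mat; origin under its centre. Leave it
- cement: can with a white label and yellow rims, diameter 70, height 100 mm, standing beyond the mat; origin under its centre. Leave it
- brush: brush lying right of the mat; leave it
- hammer: hammer lying beyond the carton; leave it

How it is judged:
By the outcome, as a careful person would: the job done as asked, in the order asked, and still so for the second after the job is handed in, with the robot touching nothing.
Of foam_a, foam_b, foam_c, cork_a, cork_b, ball_a, ball_b only 5 to 7 are there at a start; the rules pass over those that are not, and their reading is None.
At some moment in a run one of foam_a, foam_b, foam_c, cork_a, cork_b, ball_a, ball_b may be knocked a few centimetres aside while the robot is not near it.
Once in a run the grip may slacken for a moment while it holds something.
It also fails if it takes over 210 s, if anything falls off the work surface, if the arm or the gripper's body presses on something with over 40 N, if the wrist force passes 120 N, or if a joint passes its speed limit or range.

## Working session

There is one attempt and no reset: what is moved stays moved. The work goes in short steps, Python scripts to look and compute and a tool call to move; the robot and the scene stay as the last step left them, time stands still between calls to the robot, and variables do not carry over. Pictures are saved under pics/ and viewed, at most 14 in all, crops included, and the job is handed in when it is done.

Besides the shell and the picture viewer there is one more tool, called after ">>>" by a JSON object that holds its "fn" and its "kwargs". send_rows: Moves the arm, as the interface text tells. Its arguments: {"type":"object","properties":{"moves":{"type":"array"},"grip_force":{"type":"number"}},"required":["moves"]}

```bash
ls; mkdir -p pics; cat > h.py <<'E'
import numpy as np, cv2
from plant import arm
def snap(n,f,crop=None,sc=1):
    p=arm.camera_params(n); im=arm.capture(n); cv2.imwrite('pics/%s_raw.png'%f,im)
    if crop: x0,y0,x1,y1=crop; im=im[y0:y1,x0:x1]
    if sc!=1: im=cv2.resize(im,None,fx=sc,fy=sc,interpolation=cv2.INTER_CUBIC)
    cv2.imwrite('pics/%s.png'%f,im); return p
def px2w(p,uv,z):
    uv=np.array(uv,float).reshape(-1,1,2)
    n=cv2.undistortPoints(uv,np.array(p['intrinsics']),np.array(p['dist_coeffs'])).reshape(-1,2)
    R=np.array(p['R']);t=np.array(p['t']).ravel();C=-R.T@t
    d=np.c_[n,np.ones(len(n))]@R
    z=np.broadcast_to(z,len(n))
    return C+d*((z-C[2])/d[:,2])[:,None]
def w2px(p,X):
    R=np.array(p['R']);r,_=cv2.Rodrigues(R)
    return cv2.projectPoints(np.array(X,float).reshape(-1,1,3),r,np.array(p['t'],float),np.array(p['intrinsics']),np.array(p['dist_coeffs']))[0].reshape(-1,2)
E
python3 - <<'E'
from h import *
s=arm.get_state();print(s['time'],s['eef_pos'],s['tcp_rot'],s['width'],arm.pinch_z)
for n in('scene','top'):
    p=snap(n,n+'0',sc=1.42);R=np.array(p['R']);print(n,-R.T@np.array(p['t']).ravel(),R[2],p['intrinsics'])
E
```

```text
pics
0.0 [ 0.27316795 -0.61702469  0.23052994] [[ 9.14396809e-01  4.04818783e-01 -4.77399893e-04]
 [ 4.04819064e-01 -9.14396123e-01  1.12058581e-03]
 [ 1.71015714e-05 -1.21792066e-03 -9.99999258e-01]] 0.08576567014330476 0.0187
scene [ 1.24502317 -0.36718418  0.79591679] [-0.66055449  0.280017   -0.6966048 ] [[386.43990831   0.         275.24814383]
 [  0.         386.43990831 206.58475476]
 [  0.           0.           1.        ]]
top [ 0.39923408 -0.08979619  1.54054156] [ 0.13022381  0.01909166 -0.9913008 ] [[525.34655916   0.         279.24595965]
 [  0.         525.34655916 200.99924687]
 [  0.           0.           1.        ]]
```

View pics/scene0.png

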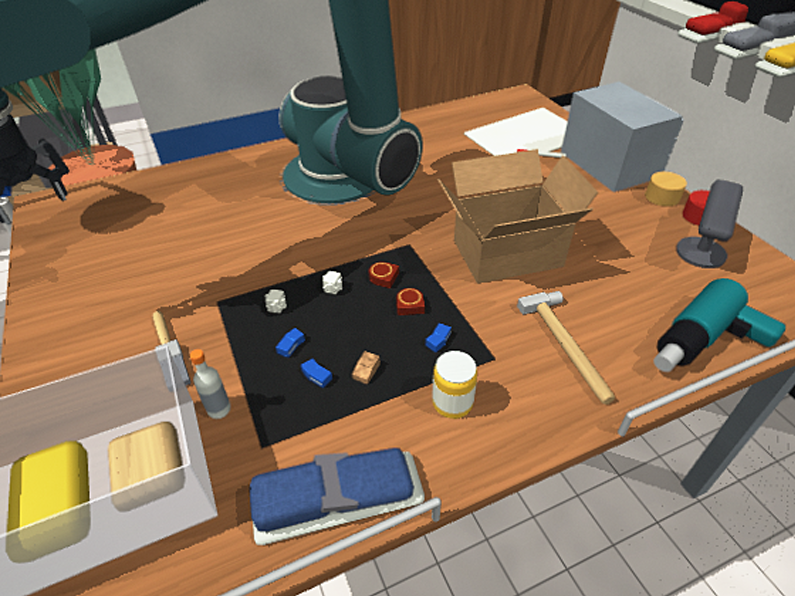

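View pics/top0.png

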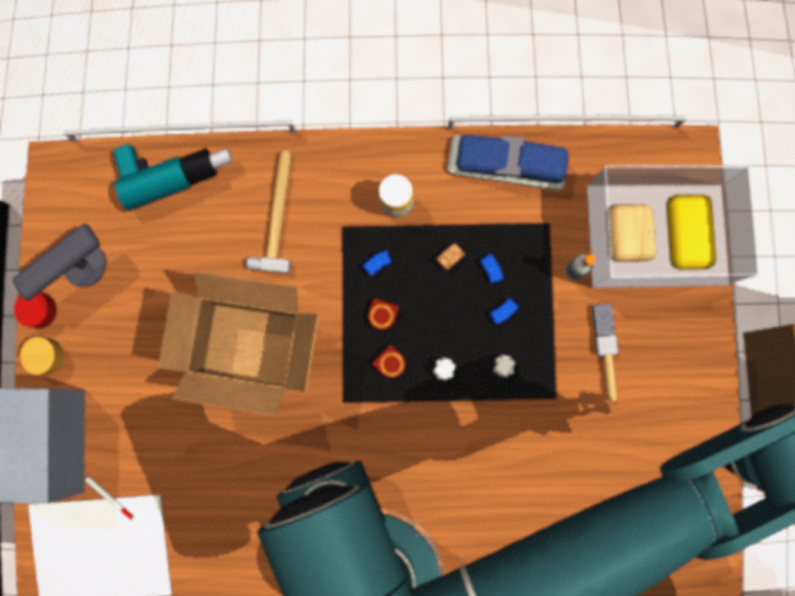

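The pictures show three blue foams, one cork and two white balls on the mat, six pieces in all. There are two red heels on the left, and the carton is at upscaled top px (240,342). I'll measure next.

```bash
cat > meas.py <<'E'
from h import *
def meas(im,p):
    g=im[150:290,235:400].astype(int);b,gr,r=g[...,0],g[...,1],g[...,2]
    M={'foam':((b>r+60)&(b>100),.022),'cork':((r>b+45)&(gr>b+15)&(r>110)&(gr>75),.022),'ball':((abs(r-b)<40)&(r>110),.025)}
    out=[]
    for k,(m,z) in M.items():
        m=cv2.morphologyEx(m.astype(np.uint8),cv2.MORPH_CLOSE,np.ones((3,3)))
        n,l,st,c=cv2.connectedComponentsWithStats(m)
        for i in range(1,n):
            if st[i,4]<25: continue
            ys,xs=np.where(l==i); W=px2w(p,np.c_[xs+235,ys+150],z)[:,:2]
            mr=cv2.minAreaRect((W*1000).astype(np.float32)); C=cv2.boxPoints(mr)
            e=max(C[1]-C[0],C[2]-C[1],key=np.linalg.norm)
            out.append((k,st[i,4],c[i]+[235,150],mr[0],sorted(mr[1]),np.degrees(np.arctan2(e[1],e[0]))%180))
    return out
E
python3 - <<'E'
from meas import *
np.set_printoptions(precision=3,suppress=True)
im=cv2.imread('pics/top0_raw.png');p=arm.camera_params('top')
for o in meas(im,p):print(o[0],o[1],o[2],np.round(o[3]),np.round(o[4]),round(o[5]))
cv2.imwrite('pics/cart.png',cv2.resize(im[180:300,105:235],None,fx=4.6,fy=4.6,interpolation=cv2.INTER_CUBIC))
E
```

```text
foam 196 [265.245 184.587] [649. -21.] [31. 58.] 123
foam 193 [346.358 188.674] [ 632. -258.] [31. 58.] 23
foam 196 [354.709 218.985] [ 542. -279.] [31. 58.] 125
cork 2208 [277.748 192.101] [ 546. -171.] [408. 487.] 89
cork 195 [317.   180.01] [ 659. -172.] [33. 50.] 133
cork 804 [394.72 234.27] [ 488. -392.] [ 30. 250.] 178
cork 137 [268.453 221.92 ] [538. -28.] [44. 47.] 179
cork 134 [275.507 255.948] [439. -46.] [46. 46.] 89
cork 117 [325.761 286.103] [ 351. -191.] [17. 52.] 89
ball 154 [354.766 256.877] [ 432. -276.] [35. 40.] 178
ball 178 [312.775 259.124] [ 429. -155.] [40. 40.] 89
```

View pics/cart.png

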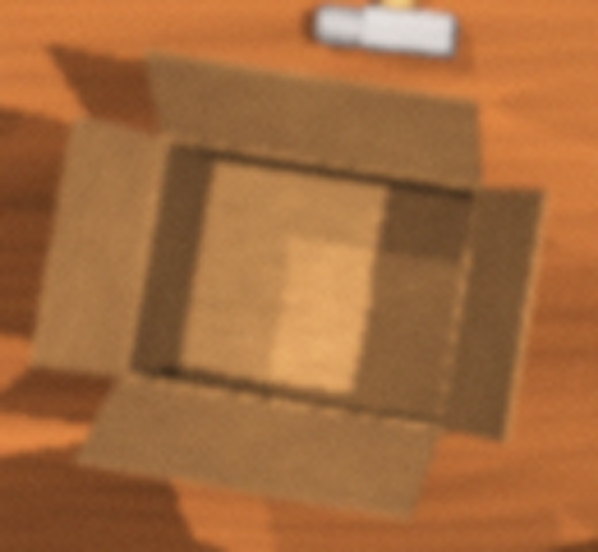

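Carton mouth corners in the crop: (170,147), (472,190), (443,425), (132,373). All four flaps lean outwards.

```bash
cat > c.py <<'E'
from h import *
from scipy.optimize import least_squares
np.set_printoptions(precision=4,suppress=True)
p=arm.camera_params('top')
q=lambda a:np.array(a,float)/4.6+[105,180]-0.4
cor=q([(170,147),(472,190),(443,425),(132,373)])
print(px2w(p,cor,.118))
ed={'far':q([(150,55),(478,103)]),'near':q([(80,462),(412,517)]),'left':q([(75,120),(32,365)]),'right':q([(545,190),(505,437)])}
def model(v):
    x,y,w=v[:3];R=np.array([[np.cos(w),-np.sin(w)],[np.sin(w),np.cos(w)]])
    T=lambda L:np.array([np.r_[R@np.array(l[:2])+[x,y],l[2]] for l in L])
    out=[T([(.073,.098,.118),(.073,-.098,.118),(-.073,-.098,.118),(-.073,.098,.118)])]
    for k,a in zip(ed,v[3:]):
        r=.074*np.cos(a);h=.074*np.sin(a)
        if k=='far':L=[(.075-r,.099,.1205+h),(.075-r,-.099,.1205+h)]
        if k=='near':L=[(-.075+r,.099,.1205+h),(-.075+r,-.099,.1205+h)]
        if k=='left':L=[(.073,.1-r,.117+h),(-.073,.1-r,.117+h)]
        if k=='right':L=[(.073,-.1+r,.117+h),(-.073,-.1+r,.117+h)]
        out.append(T(L))
    return np.vstack(out)
obs=np.vstack([cor]+list(ed.values()))
s=least_squares(lambda v:(w2px(p,model(v))-obs).ravel(),[.48,.2,0,2.1,2.1,2.1,2.1])
print(s.x,'rms',np.sqrt((s.fun**2).mean()));print(s.fun.reshape(-1,2))
E
python3 c.py
```

```text
[[0.5635 0.3198 0.118 ]
 [0.5348 0.1355 0.118 ]
 [0.3959 0.153  0.118 ]
 [0.4279 0.3415 0.118 ]]
[ 0.4808  0.2373 -0.1597  2.1451  2.2627  2.0522  2.1938] rms 0.895220988855242
[[-0.8988 -1.7522]
 [ 2.3668 -0.9457]
 [ 0.2822  1.0206]
 [-1.5031  1.3126]
 [-0.9354 -0.1442]
 [ 0.2369 -0.1621]
 [-0.2504  0.0127]
 [ 0.6235  0.0154]
 [ 0.0122 -0.5718]
 [-0.0502  0.5039]
 [-0.0444 -0.6084]
 [ 0.0062  1.1708]]
```

>>> {"fn": "send_rows", "kwargs": {"moves": [1, 1, 0, 0, 0, 1, 1, 0, 0, 0, 1, 1, 0, 0, 0, 1, 1, 0, 0, 0, 1, 1, 0, 0, 0], "grip_force": 30}}

```text
time: 0.6
eef_pos: [0.3951, -0.4953, 0.2312]
tcp_rot: [[0.913, 0.408, 0.0], [0.408, -0.913, 0.0], [0.0, -0.0, -1.0]]
ft_force: [-0.7, 0.4, 0.5]
width: 0.0856
gripper_force: 0.0
```

>>> {"fn": "send_rows", "kwargs": {"moves": [1, 1, 0, 0, 0, 1, 1, 0, 0, 0, 1, 1, 0, 0, 0, 1, 1, 0, 0, 0, 1, 1, 0, 0, 0]}}

```text
time: 1.1
eef_pos: [0.5144, -0.376, 0.2308]
tcp_rot: [[0.913, 0.407, -0.0], [0.407, -0.913, 0.001], [-0.0, -0.001, -1.0]]
ft_force: [0.4, -0.2, 0.6]
width: 0.0856
gripper_force: 0.0
```

>>> {"fn": "send_rows", "kwargs": {"moves": [0.99, 0.99, 0, 0, 0, 0.99, 0.99, 0, 0, 0, 0.99, 0.99, 0, 0, 0, 0.99, 0.99, 0, 0, 0, 0.99, 0.99, 0, 0, 0, 0.99, 0.99, 0, 0, 0, 0.99, 0.99, 0, 0, 0]}}

```text
time: 1.8
eef_pos: [0.6311, -0.2601, 0.2313]
tcp_rot: [[0.915, 0.403, -0.0], [0.403, -0.915, -0.0], [-0.0, 0.0, -1.0]]
ft_force: [-0.2, 0.1, -0.1]
width: 0.0855
gripper_force: 0.0
```

```bash
python3 - <<'E'
from h import *
np.set_printoptions(precision=4,suppress=True)
s=arm.get_state();print(s['time'],s['eef_pos'],s['tcp_rot'][:2],s['joint_positions'])
p=snap('wrist','w1',sc=1.3);print(w2px(p,[.632,-.258,.015])*1.3, w2px(p,[s['eef_pos']])*1.3)
P=arm.camera_params('top');print('can',px2w(P,[[279,130]],.1),'glue',px2w(P,[[413,183]],.15))
E
```

```text
1.8 [ 0.6311 -0.2601  0.2313] [[ 0.9151  0.4033 -0.0002]
 [ 0.4033 -0.9151 -0.0003]] [-0.4281  0.1323  1.4237 -0.0004  1.5856  0.7275]
[[365.9854 226.9851]] [[368.0746 365.9766]]
can [[ 0.7907 -0.0645  0.1   ]] glue [[ 0.6243 -0.4246  0.15  ]]
```

View pics/w1.png

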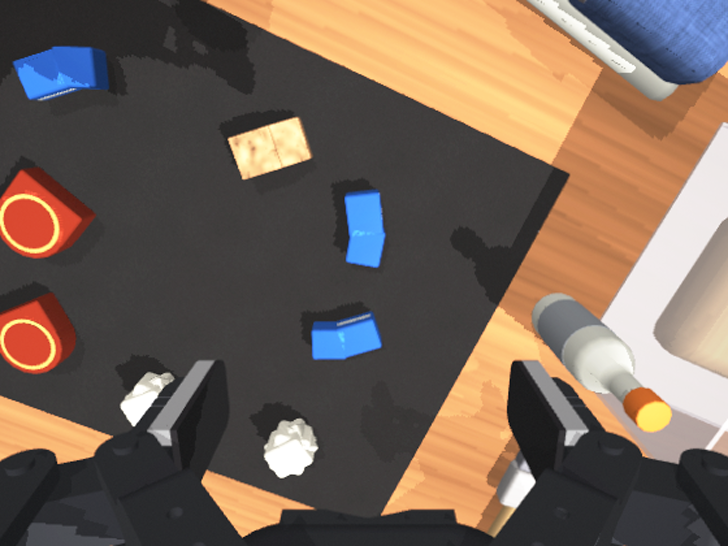

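Prediction (366,227) matches the foam at (365,229), so the positions hold. Now the first pick.

>>> {"fn": "send_rows", "kwargs": {"moves": [0, 0, -1, 0, 0, 0, 0, -1, 0, 0, 0, 0, -1, 0, 0, 0, 0, -1, 0, 0]}}

```text
time: 2.25
eef_pos: [0.63, -0.2588, 0.1077]
tcp_rot: [[0.915, 0.404, -0.005], [0.404, -0.915, 0.002], [-0.004, -0.004, -1.0]]
ft_force: [-0.1, -0.5, -0.4]
width: 0.0855
gripper_force: 0.0
```

>>> {"fn": "send_rows", "kwargs": {"moves": [0, 0, -0.5, 0, 0, 0, 0, -0.87, 0, 0, 0, 0, -0.87, 0, 0, 0, 0, -0.87, 0, 0, 0, 0, -0.87, 0, 255, 0, 0, -0.87, 0, 255, 0, 0, -0.87, 0, 255, 0, 0, -0.87, 0, 255, 0, 0, -0.87, 0, 255, 0, 0, -0.87, 0, 255, 0, 0, -0.87, 0, 255, 0, 0, -0.87, 0, 255, 0, 0, -0.87, 0, 255]}}

```text
time: 3.55
eef_pos: [0.6326, -0.2586, 0.0084]
tcp_rot: [[0.914, 0.405, 0.001], [0.405, -0.914, -0.001], [0.001, 0.001, -1.0]]
ft_force: [-1.1, 1.5, 7.9]
width: 0.027
gripper_force: 28.8
```

>>> {"fn": "send_rows", "kwargs": {"moves": [0, 0, 0.5, 0, 255, 0, 0, 1, 0, 255, 0, 0, 1, 0, 255, 0, 0, 1, 0, 255]}}

```text
time: 3.95
eef_pos: [0.6334, -0.259, 0.1317]
tcp_rot: [[0.914, 0.405, 0.006], [0.405, -0.914, -0.003], [0.004, 0.005, -1.0]]
ft_force: [0.4, -0.5, -0.7]
width: 0.0269
gripper_force: 29.2
```

>>> {"fn": "send_rows", "kwargs": {"moves": [-0.1, 0.3, 0.63, -0.25, 255, -0.3, 1, 0.63, -0.25, 255, -0.3, 1, 0.63, -0.25, 255, -0.3, 1, 0.63, -0.25, 255]}}

```text
time: 4.35
eef_pos: [0.5954, -0.135, 0.2041]
tcp_rot: [[1.0, 0.023, 0.002], [0.023, -1.0, 0.0], [0.002, -0.0, -1.0]]
ft_force: [0.6, -1.1, -0.0]
width: 0.0264
gripper_force: 29.2
```

>>> {"fn": "send_rows", "kwargs": {"moves": [-0.3, 1, 0, -0.25, 255, -0.3, 1, 0, -0.25, 255, -0.3, 1, 0, -0.25, 255, -0.3, 1, 0, -0.25, 255]}}

```text
time: 4.75
eef_pos: [0.5592, -0.0159, 0.2018]
tcp_rot: [[0.933, -0.36, -0.001], [-0.36, -0.933, 0.001], [-0.001, -0.0, -1.0]]
ft_force: [-0.1, 0.6, 0.3]
width: 0.0269
gripper_force: 29.2
```

>>> {"fn": "send_rows", "kwargs": {"moves": [-0.3, 1, 0, -0.25, 255, -0.3, 1, 0, -0.25, 255, -0.3, 1, 0, -0.25, 255, -0.3, 1, 0, -0.25, 255]}}

```text
time: 5.15
eef_pos: [0.5234, 0.1037, 0.2018]
tcp_rot: [[0.724, -0.69, -0.001], [-0.69, -0.724, 0.0], [-0.001, 0.0, -1.0]]
ft_force: [0.3, -0.4, -0.5]
width: 0.0267
gripper_force: 29.2
```

>>> {"fn": "send_rows", "kwargs": {"moves": [-0.3, 1, 0, -0.13, 255, -0.3, 1, 0, -0.13, 255, -0.3, 1, 0, -0.13, 255, -0.3, 1, 0, -0.13, 255]}}

```text
time: 5.55
eef_pos: [0.4876, 0.2234, 0.2017]
tcp_rot: [[0.573, -0.819, -0.001], [-0.819, -0.573, -0.0], [-0.001, 0.001, -1.0]]
ft_force: [0.3, -0.2, -0.2]
width: 0.0273
gripper_force: 29.2
```

>>> {"fn": "send_rows", "kwargs": {"moves": [-0.02, 0.4, 0, 0, 255, -0.02, 0.4, 0, 0, 255, -0.02, 0.4, 0, 0, 255]}}

```text
time: 5.85
eef_pos: [0.4895, 0.262, 0.2016]
tcp_rot: [[0.58, -0.814, -0.003], [-0.814, -0.58, 0.004], [-0.006, 0.0, -1.0]]
ft_force: [-0.5, -1.1, -0.7]
width: 0.0267
gripper_force: 29.3
```

>>> {"fn": "send_rows", "kwargs": {"moves": [0, 0, -0.5, 0, 255, 0, 0, -1, 0, 255, 0, 0, -1, 0, 255, 0, 0, -1, 0, 255, 0, 0, -1, 0, 120, 0, 0, -1, 0, 120, 0, 0, -1, 0, 120, 0, 0, -1, 0, 120, 0, 0, -0.3, 0, 120, 0, 0, 0, 0, 120, 0, 0, 0, 0, 0, 0, 0, 0, 0, 0]}}

```text
time: 7.05
eef_pos: [0.49, 0.2634, 0.2069]
tcp_rot: [[0.579, -0.815, 0.003], [-0.815, -0.579, 0.008], [-0.005, -0.007, -1.0]]
ft_force: [0.7, 0.4, -1.3]
width: 0.0728
gripper_force: 0.0
```

```bash
cat > chk.py <<'E'
from meas import *
p=snap('top','chk');s=arm.get_state();print(s['time'],np.round(s['eef_pos'],4),s['width'])
for o in meas(cv2.imread('pics/chk_raw.png'),p):
    if 100<o[1]<260: print(o[0],o[1],np.round(o[3]),np.round(o[4]),round(o[5]))
E
python3 chk.py
```

```text
7.1 [0.4894 0.263  0.2044] 0.07909593279661817
foam 196 [649. -21.] [31. 58.] 123
foam 196 [ 542. -279.] [32. 58.] 125
cork 194 [ 659. -172.] [33. 50.] 133
cork 138 [538. -27.] [47. 47.] 179
cork 136 [439. -46.] [46. 46.] 89
ball 179 [ 431. -276.] [39. 43.] 169
ball 181 [ 427. -155.] [39. 44.] 168
```

Joint 6 was near its range there, so I'll turn a half turn on the way to the next foam.

>>> {"fn": "send_rows", "kwargs": {"moves": [0, -1, 0, 0.4, 0, 0, -1, 0, 0.4, 0, 0, -1, 0, 0.4, 0, 0, -1, 0, 0.4, 0, 0, -1, 0, 0.4, 0]}}

```text
time: 7.6
eef_pos: [0.4885, 0.1418, 0.2012]
tcp_rot: [[0.949, -0.316, -0.007], [-0.316, -0.949, 0.003], [-0.007, -0.0, -1.0]]
ft_force: [-0.0, -0.6, -0.6]
width: 0.0852
gripper_force: 0.0
```

>>> {"fn": "send_rows", "kwargs": {"moves": [0, -1, 0, 0.4, 0, 0, -1, 0, 0.4, 0, 0, -1, 0, 0.4, 0, 0, -1, 0, 0.4, 0, 0, -1, 0, 0.4, 0]}}

```text
time: 8.1
eef_pos: [0.4884, 0.0218, 0.2011]
tcp_rot: [[0.953, 0.302, -0.008], [0.302, -0.953, -0.001], [-0.008, -0.002, -1.0]]
ft_force: [-0.2, 0.9, -0.4]
width: 0.0854
gripper_force: 0.0
```

>>> {"fn": "send_rows", "kwargs": {"moves": [0, -1, 0, 0.4, 0, 0, -1, 0, 0.4, 0, 0, -1, 0, 0.4, 0, 0, -1, 0, 0.4, 0, 0, -1, 0, 0.4, 0]}}

```text
time: 8.6
eef_pos: [0.4884, -0.0981, 0.201]
tcp_rot: [[0.594, 0.805, -0.006], [0.805, -0.594, -0.004], [-0.007, -0.003, -1.0]]
ft_force: [0.2, 0.8, -0.6]
width: 0.0854
gripper_force: 0.0
```

>>> {"fn": "send_rows", "kwargs": {"moves": [0, -1, 0, 0.4, 0, 0, -1, 0, 0.4, 0, 0, -1, 0, 0.4, 0, 0, -1, 0, 0.4, 0, 0, -1, 0, 0.4, 0]}}

```text
time: 9.1
eef_pos: [0.4883, -0.218, 0.2007]
tcp_rot: [[0.007, 1.0, -0.003], [1.0, -0.007, -0.005], [-0.005, -0.003, -1.0]]
ft_force: [0.7, 0.1, -0.7]
width: 0.0851
gripper_force: 0.0
```

>>> {"fn": "send_rows", "kwargs": {"moves": [0.47, -0.57, 0, 0.4, 0, 0.47, -0.57, 0, 0.4, 0, 0.47, -0.57, 0, 0.4, 0, 0.47, -0.57, 0, 0.4, 0, 0.47, -0.57, 0, 0.4, 0, 0.47, -0.57, 0, 0.4, 0, 0.47, -0.57, 0, 0.4, 0]}}

```text
time: 9.8
eef_pos: [0.5451, -0.2854, 0.2021]
tcp_rot: [[-0.576, 0.817, 0.002], [0.817, 0.576, -0.005], [-0.006, -0.001, -1.0]]
ft_force: [0.2, -0.1, 0.5]
width: 0.085
gripper_force: 0.0
```

>>> {"fn": "send_rows", "kwargs": {"moves": [-0.02, 0.05, -1, 0, 0, -0.02, 0.05, -1, 0, 0, -0.02, 0.05, -1, 0, 0, -0.02, 0.05, -1, 0, 0]}}

```text
time: 10.2
eef_pos: [0.5413, -0.2785, 0.079]
tcp_rot: [[-0.577, 0.817, -0.002], [0.817, 0.577, -0.003], [-0.001, -0.003, -1.0]]
ft_force: [-0.5, 0.4, -0.1]
width: 0.0854
gripper_force: 0.0
```

>>> {"fn": "send_rows", "kwargs": {"moves": [0, 0, -0.61, 0, 0, 0, 0, -0.61, 0, 0, 0, 0, -0.61, 0, 0, 0, 0, -0.61, 0, 255, 0, 0, -0.61, 0, 255, 0, 0, -0.61, 0, 255, 0, 0, -0.61, 0, 255, 0, 0, -0.61, 0, 255, 0, 0, -0.61, 0, 255, 0, 0, -0.61, 0, 255, 0, 0, -0.61, 0, 255, 0, 0, -0.61, 0, 255]}}

```text
time: 11.4
eef_pos: [0.5436, -0.2799, 0.0108]
tcp_rot: [[-0.579, 0.816, 0.004], [0.816, 0.579, -0.007], [-0.008, -0.0, -1.0]]
ft_force: [-1.4, -0.1, 8.1]
width: 0.0267
gripper_force: 28.8
```

>>> {"fn": "send_rows", "kwargs": {"moves": [0, 0, 0.5, 0, 255, 0, 0, 1, 0, 255, 0, 0, 1, 0, 255, 0, 0, 1, 0, 255]}}

```text
time: 11.8
eef_pos: [0.5442, -0.2803, 0.1339]
tcp_rot: [[-0.579, 0.816, 0.008], [0.816, 0.579, -0.009], [-0.012, 0.002, -1.0]]
ft_force: [0.0, 0.2, -0.6]
width: 0.0267
gripper_force: 29.4
```

>>> {"fn": "send_rows", "kwargs": {"moves": [-0.1, 0.3, 0.63, 0, 255, -0.14, 1, 0.63, 0, 255, -0.14, 1, 0.63, 0, 255, -0.14, 1, 0.63, 0, 255]}}

```text
time: 12.2
eef_pos: [0.526, -0.1561, 0.2064]
tcp_rot: [[-0.581, 0.814, 0.005], [0.814, 0.581, -0.005], [-0.007, 0.001, -1.0]]
ft_force: [-0.1, -0.1, -0.1]
width: 0.0269
gripper_force: 29.4
```

>>> {"fn": "send_rows", "kwargs": {"moves": [-0.14, 1, 0, 0, 255, -0.14, 1, 0, 0, 255, -0.14, 1, 0, 0, 255]}}

```text
time: 12.5
eef_pos: [0.5084, -0.037, 0.2039]
tcp_rot: [[-0.58, 0.815, 0.002], [0.815, 0.58, -0.005], [-0.005, -0.002, -1.0]]
ft_force: [1.2, 0.2, 0.9]
width: 0.0264
gripper_force: 29.4
```

>>> {"fn": "send_rows", "kwargs": {"moves": [-0.14, 1, 0, 0, 255, -0.14, 1, 0, 0, 255, -0.14, 1, 0, 0, 255]}}

```text
time: 12.8
eef_pos: [0.4916, 0.0831, 0.2038]
tcp_rot: [[-0.58, 0.815, 0.001], [0.815, 0.58, -0.005], [-0.005, -0.002, -1.0]]
ft_force: [-0.1, -0.1, -0.1]
width: 0.0267
gripper_force: 29.4
```

>>> {"fn": "send_rows", "kwargs": {"moves": [-0.14, 1, 0, 0, 255, -0.14, 1, 0, 0, 255, -0.14, 1, 0, 0, 255, -0.14, 1, 0, 0, 255]}}

```text
time: 13.2
eef_pos: [0.4751, 0.2025, 0.2035]
tcp_rot: [[-0.581, 0.814, 0.001], [0.814, 0.581, -0.006], [-0.005, -0.003, -1.0]]
ft_force: [0.8, -0.5, -0.2]
width: 0.0264
gripper_force: 29.4
```

>>> {"fn": "send_rows", "kwargs": {"moves": [0, 0, -0.5, 0, 255, 0, 0, -1, 0, 255, 0, 0, -1, 0, 255, 0, 0, -1, 0, 255, 0, 0, -1, 0, 120, 0, 0, -1, 0, 120, 0, 0, -1, 0, 120, 0, 0, -1, 0, 120, 0, 0, -0.3, 0, 120, 0, 0, 0, 0, 120, 0, 0, 0, 0, 0, 0, 0, 0, 0, 0]}}

```text
time: 14.4
eef_pos: [0.4768, 0.2008, 0.2092]
tcp_rot: [[-0.579, 0.815, 0.008], [0.815, 0.579, -0.003], [-0.008, 0.005, -1.0]]
ft_force: [0.7, 0.2, -0.1]
width: 0.0725
gripper_force: 0.0
```

```bash
python3 chk.py
```

```text
14.45 [0.4762 0.2006 0.2067] 0.07918481830093517
foam 196 [649. -21.] [31. 58.] 123
cork 195 [ 659. -172.] [33. 50.] 133
cork 136 [538. -28.] [44. 47.] 179
cork 137 [439. -47.] [47. 47.] 44
ball 180 [ 431. -276.] [39. 43.] 169
ball 182 [ 427. -155.] [39. 44.] 168
```

>>> {"fn": "send_rows", "kwargs": {"moves": [0.72, -0.93, 0, 0, 0, 0.72, -0.93, 0, 0, 0, 0.72, -0.93, 0, 0, 0]}}

```text
time: 14.75
eef_pos: [0.5627, 0.087, 0.2035]
tcp_rot: [[-0.579, 0.815, 0.001], [0.815, 0.579, -0.006], [-0.006, -0.002, -1.0]]
ft_force: [0.7, 0.8, -0.3]
width: 0.0856
gripper_force: 0.0
```

>>> {"fn": "send_rows", "kwargs": {"moves": [0.72, -0.93, 0, 0, 0, 0.72, -0.93, 0, 0, 0, 0.72, -0.93, 0, 0, 0, 0.72, -0.93, 0, 0, 0, 0.72, -0.93, 0, 0, 0]}}

```text
time: 15.25
eef_pos: [0.6482, -0.0234, 0.203]
tcp_rot: [[-0.578, 0.816, -0.0], [0.816, 0.578, -0.005], [-0.004, -0.003, -1.0]]
ft_force: [-0.2, 0.2, 0.5]
width: 0.0853
gripper_force: 0.0
```

>>> {"fn": "send_rows", "kwargs": {"moves": [0, 0, -1, 0, 0, 0, 0, -1, 0, 0, 0, 0, -1, 0, 0, 0, 0, -1, 0, 0]}}

```text
time: 15.65
eef_pos: [0.646, -0.0215, 0.0809]
tcp_rot: [[-0.58, 0.815, -0.003], [0.815, 0.58, -0.005], [-0.002, -0.006, -1.0]]
ft_force: [-0.1, -0.1, 0.5]
width: 0.0854
gripper_force: 0.0
```

>>> {"fn": "send_rows", "kwargs": {"moves": [0, 0, -0.62, 0, 0, 0, 0, -0.62, 0, 0, 0, 0, -0.62, 0, 0, 0, 0, -0.62, 0, 255, 0, 0, -0.62, 0, 255, 0, 0, -0.62, 0, 255, 0, 0, -0.62, 0, 255, 0, 0, -0.62, 0, 255, 0, 0, -0.62, 0, 255, 0, 0, -0.62, 0, 255, 0, 0, -0.62, 0, 255, 0, 0, -0.62, 0, 255]}}

```text
time: 16.85
eef_pos: [0.6493, -0.0228, 0.0122]
tcp_rot: [[-0.579, 0.816, 0.005], [0.816, 0.579, -0.006], [-0.007, 0.001, -1.0]]
ft_force: [-1.0, 1.0, 8.4]
width: 0.0273
gripper_force: 27.9
```

>>> {"fn": "send_rows", "kwargs": {"moves": [0, 0, 0.5, 0, 255, 0, 0, 1, 0, 255, 0, 0, 1, 0, 255, 0, 0, 1, 0, 255]}}

```text
time: 17.25
eef_pos: [0.65, -0.0229, 0.1353]
tcp_rot: [[-0.579, 0.816, 0.009], [0.816, 0.579, -0.006], [-0.01, 0.004, -1.0]]
ft_force: [1.1, -0.3, -0.5]
width: 0.0265
gripper_force: 28.1
```

>>> {"fn": "send_rows", "kwargs": {"moves": [-0.1, 0.2, 0.62, 0, 255, -0.45, 0.81, 0.62, 0, 255, -0.45, 0.81, 0.62, 0, 255, -0.45, 0.81, 0.62, 0, 255]}}

```text
time: 17.65
eef_pos: [0.593, 0.0779, 0.2067]
tcp_rot: [[-0.581, 0.814, 0.005], [0.814, 0.581, -0.004], [-0.006, 0.001, -1.0]]
ft_force: [-0.3, -0.8, 0.1]
width: 0.0273
gripper_force: 28.3
```

>>> {"fn": "send_rows", "kwargs": {"moves": [-0.45, 0.81, 0, 0, 255, -0.45, 0.81, 0, 0, 255, -0.45, 0.81, 0, 0, 255]}}

```text
time: 17.95
eef_pos: [0.5385, 0.1743, 0.2041]
tcp_rot: [[-0.581, 0.814, 0.002], [0.814, 0.581, -0.005], [-0.005, -0.002, -1.0]]
ft_force: [-0.2, -1.6, -0.1]
width: 0.0268
gripper_force: 28.3
```

>>> {"fn": "send_rows", "kwargs": {"moves": [-0.46, 0.81, 0, 0, 255, -0.46, 0.81, 0, 0, 255, -0.46, 0.81, 0, 0, 255, -0.46, 0.81, 0, 0, 255]}}

```text
time: 18.35
eef_pos: [0.4847, 0.2697, 0.2042]
tcp_rot: [[-0.581, 0.814, 0.002], [0.814, 0.581, -0.006], [-0.006, -0.002, -1.0]]
ft_force: [0.7, -0.6, -0.1]
width: 0.0267
gripper_force: 28.3
```

>>> {"fn": "send_rows", "kwargs": {"moves": [0, 0, -0.5, 0, 255, 0, 0, -1, 0, 255, 0, 0, -1, 0, 255, 0, 0, -1, 0, 255, 0, 0, -1, 0, 120, 0, 0, -1, 0, 120, 0, 0, -1, 0, 120, 0, 0, -1, 0, 120, 0, 0, -0.3, 0, 120, 0, 0, 0, 0, 120, 0, 0, 0, 0, 0, 0, 0, 0, 0, 0]}}

```text
time: 19.55
eef_pos: [0.4863, 0.2694, 0.2094]
tcp_rot: [[-0.579, 0.815, 0.008], [0.815, 0.579, -0.003], [-0.007, 0.005, -1.0]]
ft_force: [-0.3, 0.3, -0.4]
width: 0.0727
gripper_force: 0.0
```

```bash
python3 chk.py
```

```text
19.6 [0.4858 0.2691 0.2067] 0.07887133017249337
cork 195 [ 659. -172.] [33. 50.] 133
cork 137 [538. -28.] [44. 47.] 179
cork 135 [439. -46.] [46. 46.] 89
ball 179 [ 431. -276.] [39. 43.] 169
ball 181 [ 427. -155.] [39. 44.] 168
```

>>> {"fn": "send_rows", "kwargs": {"moves": [0.36, -0.92, 0, 0.09, 0, 0.36, -0.92, 0, 0.09, 0, 0.36, -0.92, 0, 0.09, 0]}}

```text
time: 19.9
eef_pos: [0.5288, 0.1556, 0.2035]
tcp_rot: [[-0.687, 0.726, 0.002], [0.726, 0.687, -0.006], [-0.006, -0.003, -1.0]]
ft_force: [0.4, 1.4, 0.5]
width: 0.0851
gripper_force: 0.0
```

>>> {"fn": "send_rows", "kwargs": {"moves": [0.36, -0.92, 0, 0, 0, 0.36, -0.92, 0, 0, 0, 0.36, -0.92, 0, 0, 0]}}

```text
time: 20.2
eef_pos: [0.5721, 0.0446, 0.2033]
tcp_rot: [[-0.686, 0.727, 0.002], [0.727, 0.686, -0.006], [-0.005, -0.003, -1.0]]
ft_force: [0.0, 1.0, 0.5]
width: 0.0851
gripper_force: 0.0
```

>>> {"fn": "send_rows", "kwargs": {"moves": [0.36, -0.92, 0, 0, 0, 0.36, -0.92, 0, 0, 0, 0.36, -0.92, 0, 0, 0]}}

```text
time: 20.5
eef_pos: [0.6152, -0.0659, 0.203]
tcp_rot: [[-0.686, 0.727, 0.001], [0.727, 0.686, -0.006], [-0.005, -0.003, -1.0]]
ft_force: [-0.3, 0.9, -0.3]
width: 0.0855
gripper_force: 0.0
```

>>> {"fn": "send_rows", "kwargs": {"moves": [0.37, -0.93, 0, 0, 0, 0.37, -0.93, 0, 0, 0, 0.37, -0.93, 0, 0, 0, 0.37, -0.93, 0, 0, 0, 0.37, -0.93, 0, 0, 0]}}

```text
time: 21.0
eef_pos: [0.659, -0.1735, 0.2038]
tcp_rot: [[-0.688, 0.726, 0.002], [0.726, 0.688, -0.004], [-0.004, -0.002, -1.0]]
ft_force: [-0.6, 0.8, 0.6]
width: 0.0854
gripper_force: 0.0
```

>>> {"fn": "send_rows", "kwargs": {"moves": [0, 0, -1, 0, 0, 0, 0, -1, 0, 0, 0, 0, -1, 0, 0, 0, 0, -1, 0, 0]}}

```text
time: 21.4
eef_pos: [0.6574, -0.1719, 0.0811]
tcp_rot: [[-0.689, 0.725, -0.002], [0.725, 0.689, -0.003], [-0.001, -0.004, -1.0]]
ft_force: [-0.6, 0.7, -0.1]
width: 0.0855
gripper_force: 0.0
```

>>> {"fn": "send_rows", "kwargs": {"moves": [0, 0, -0.62, 0, 0, 0, 0, -0.62, 0, 0, 0, 0, -0.62, 0, 0, 0, 0, -0.62, 0, 255, 0, 0, -0.62, 0, 255, 0, 0, -0.62, 0, 255, 0, 0, -0.62, 0, 255, 0, 0, -0.62, 0, 255, 0, 0, -0.62, 0, 255, 0, 0, -0.62, 0, 255, 0, 0, -0.62, 0, 255, 0, 0, -0.62, 0, 255]}}

```text
time: 22.6
eef_pos: [0.66, -0.1741, 0.0123]
tcp_rot: [[-0.688, 0.726, 0.005], [0.726, 0.688, -0.006], [-0.008, 0.0, -1.0]]
ft_force: [-1.8, 2.5, 8.6]
width: 0.0293
gripper_force: 29.1
```

>>> {"fn": "send_rows", "kwargs": {"moves": [0, 0, 0.5, 0, 255, 0, 0, 1, 0, 255, 0, 0, 1, 0, 255, 0, 0, 1, 0, 255]}}

```text
time: 23.0
eef_pos: [0.6608, -0.1745, 0.1356]
tcp_rot: [[-0.688, 0.726, 0.01], [0.726, 0.688, -0.007], [-0.012, 0.002, -1.0]]
ft_force: [0.3, 0.7, -0.4]
width: 0.0293
gripper_force: 30.1
```

>>> {"fn": "send_rows", "kwargs": {"moves": [-0.1, 0.2, 0.62, 0, 255, -0.38, 0.78, 0.62, 0, 255, -0.38, 0.78, 0.62, 0, 255, -0.38, 0.78, 0.62, 0, 255]}}

```text
time: 23.4
eef_pos: [0.6128, -0.0773, 0.2068]
tcp_rot: [[-0.69, 0.724, 0.006], [0.724, 0.69, -0.005], [-0.007, 0.001, -1.0]]
ft_force: [-0.5, -0.8, 0.1]
width: 0.0294
gripper_force: 30.1
```

>>> {"fn": "send_rows", "kwargs": {"moves": [-0.38, 0.78, 0, 0, 255, -0.38, 0.78, 0, 0, 255, -0.38, 0.78, 0, 0, 255]}}

```text
time: 23.7
eef_pos: [0.5664, 0.0163, 0.2043]
tcp_rot: [[-0.69, 0.724, 0.003], [0.724, 0.69, -0.004], [-0.005, -0.001, -1.0]]
ft_force: [0.3, -0.7, -0.2]
width: 0.0294
gripper_force: 30.0
```

>>> {"fn": "send_rows", "kwargs": {"moves": [-0.38, 0.78, 0, 0, 255, -0.38, 0.78, 0, 0, 255, -0.38, 0.78, 0, 0, 255]}}

```text
time: 24.0
eef_pos: [0.5209, 0.1098, 0.2043]
tcp_rot: [[-0.69, 0.724, 0.003], [0.724, 0.69, -0.004], [-0.005, -0.001, -1.0]]
ft_force: [0.5, -0.2, -0.2]
width: 0.0293
gripper_force: 30.0
```

>>> {"fn": "send_rows", "kwargs": {"moves": [-0.38, 0.78, 0, 0, 255, -0.38, 0.78, 0, 0, 255, -0.38, 0.78, 0, 0, 255, -0.38, 0.78, 0, 0, 255]}}

```text
time: 24.4
eef_pos: [0.4768, 0.2009, 0.2043]
tcp_rot: [[-0.689, 0.725, 0.003], [0.725, 0.689, -0.006], [-0.006, -0.002, -1.0]]
ft_force: [-0.1, -0.8, 0.2]
width: 0.029
gripper_force: 30.0
```

>>> {"fn": "send_rows", "kwargs": {"moves": [0, 0, -0.5, 0, 255, 0, 0, -1, 0, 255, 0, 0, -1, 0, 255, 0, 0, -1, 0, 255, 0, 0, -1, 0, 120, 0, 0, -1, 0, 120, 0, 0, -1, 0, 120, 0, 0, -1, 0, 120, 0, 0, -0.3, 0, 120, 0, 0, 0, 0, 120, 0, 0, 0, 0, 0, 0, 0, 0, 0, 0]}}

```text
time: 25.6
eef_pos: [0.478, 0.2008, 0.2092]
tcp_rot: [[-0.688, 0.726, 0.009], [0.726, 0.688, -0.003], [-0.009, 0.005, -1.0]]
ft_force: [0.2, 0.4, -0.7]
width: 0.0727
gripper_force: 0.0
```

```bash
python3 chk.py
```

```text
25.65 [0.4774 0.2006 0.2067] 0.07881458993175675
cork 135 [538. -28.] [44. 47.] 179
cork 137 [439. -47.] [47. 47.] 44
ball 180 [ 431. -276.] [39. 43.] 169
ball 182 [ 427. -155.] [39. 44.] 168
```

>>> {"fn": "send_rows", "kwargs": {"moves": [-0.13, -0.99, 0, 0, 0, -0.13, -0.99, 0, 0, 0, -0.13, -0.99, 0, 0, 0]}}

```text
time: 25.95
eef_pos: [0.4603, 0.079, 0.2036]
tcp_rot: [[-0.687, 0.727, 0.002], [0.727, 0.687, -0.006], [-0.006, -0.003, -1.0]]
ft_force: [1.1, 1.0, 0.3]
width: 0.0854
gripper_force: 0.0
```

>>> {"fn": "send_rows", "kwargs": {"moves": [-0.13, -0.99, 0, 0, 0, -0.13, -0.99, 0, 0, 0, -0.13, -0.99, 0, 0, 0]}}

```text
time: 26.25
eef_pos: [0.4446, -0.0401, 0.2037]
tcp_rot: [[-0.686, 0.727, 0.002], [0.727, 0.686, -0.006], [-0.005, -0.002, -1.0]]
ft_force: [0.9, 0.3, -0.4]
width: 0.0856
gripper_force: 0.0
```

>>> {"fn": "send_rows", "kwargs": {"moves": [-0.14, -0.99, 0, 0, 0, -0.14, -0.99, 0, 0, 0, -0.14, -0.99, 0, 0, 0, -0.14, -0.99, 0, 0, 0, -0.14, -0.99, 0, 0, 0]}}

```text
time: 26.75
eef_pos: [0.4285, -0.156, 0.2038]
tcp_rot: [[-0.687, 0.727, 0.002], [0.727, 0.687, -0.004], [-0.005, -0.002, -1.0]]
ft_force: [0.7, 0.2, 0.2]
width: 0.0851
gripper_force: 0.0
```

>>> {"fn": "send_rows", "kwargs": {"moves": [0, 0, -1, 0, 0, 0, 0, -1, 0, 0, 0, 0, -1, 0, 0, 0, 0, -1, 0, 0]}}

```text
time: 27.15
eef_pos: [0.4275, -0.1542, 0.0814]
tcp_rot: [[-0.689, 0.725, -0.002], [0.725, 0.689, -0.003], [-0.001, -0.003, -1.0]]
ft_force: [0.3, -0.1, 0.5]
width: 0.0853
gripper_force: 0.0
```

>>> {"fn": "send_rows", "kwargs": {"moves": [0, 0, -0.62, 0, 0, 0, 0, -0.62, 0, 0, 0, 0, -0.62, 0, 0, 0, 0, -0.62, 0, 255, 0, 0, -0.62, 0, 255, 0, 0, -0.62, 0, 255, 0, 0, -0.62, 0, 255, 0, 0, -0.62, 0, 255, 0, 0, -0.62, 0, 255, 0, 0, -0.62, 0, 255, 0, 0, -0.62, 0, 255, 0, 0, -0.62, 0, 255]}}

```text
time: 28.35
eef_pos: [0.43, -0.1563, 0.0128]
tcp_rot: [[-0.688, 0.726, 0.006], [0.726, 0.688, -0.006], [-0.009, 0.0, -1.0]]
ft_force: [-2.7, 2.8, 12.3]
width: 0.0447
gripper_force: 28.7
```

>>> {"fn": "send_rows", "kwargs": {"moves": [0, 0, 0.5, 0, 255, 0, 0, 1, 0, 255, 0, 0, 1, 0, 255, 0, 0, 1, 0, 255]}}

```text
time: 28.75
eef_pos: [0.4304, -0.1566, 0.1353]
tcp_rot: [[-0.688, 0.726, 0.01], [0.726, 0.688, -0.008], [-0.012, 0.002, -1.0]]
ft_force: [0.2, 1.1, -0.8]
width: 0.0445
gripper_force: 30.6
```

>>> {"fn": "send_rows", "kwargs": {"moves": [0.05, 0.2, 0.62, 0, 255, 0.12, 0.88, 0.62, 0, 255, 0.12, 0.88, 0.62, 0, 255, 0.12, 0.88, 0.62, 0, 255]}}

```text
time: 29.15
eef_pos: [0.4439, -0.0468, 0.2067]
tcp_rot: [[-0.691, 0.723, 0.006], [0.723, 0.691, -0.005], [-0.008, 0.001, -1.0]]
ft_force: [0.1, -0.3, -0.5]
width: 0.044
gripper_force: 30.9
```

>>> {"fn": "send_rows", "kwargs": {"moves": [0.12, 0.88, 0, 0, 255, 0.12, 0.88, 0, 0, 255, 0.12, 0.88, 0, 0, 255]}}

```text
time: 29.45
eef_pos: [0.4576, 0.0586, 0.2043]
tcp_rot: [[-0.69, 0.724, 0.003], [0.724, 0.69, -0.004], [-0.005, -0.001, -1.0]]
ft_force: [-0.5, -0.1, -1.1]
width: 0.0443
gripper_force: 30.9
```

>>> {"fn": "send_rows", "kwargs": {"moves": [0.12, 0.88, 0, 0, 255, 0.12, 0.88, 0, 0, 255, 0.12, 0.88, 0, 0, 255]}}

```text
time: 29.75
eef_pos: [0.4721, 0.1638, 0.2041]
tcp_rot: [[-0.69, 0.724, 0.002], [0.724, 0.69, -0.005], [-0.005, -0.002, -1.0]]
ft_force: [0.2, -0.2, -0.5]
width: 0.0446
gripper_force: 31.0
```

>>> {"fn": "send_rows", "kwargs": {"moves": [0.12, 0.9, 0, 0, 255, 0.12, 0.9, 0, 0, 255, 0.12, 0.9, 0, 0, 255, 0.12, 0.9, 0, 0, 255]}}

```text
time: 30.15
eef_pos: [0.4866, 0.2689, 0.204]
tcp_rot: [[-0.689, 0.725, 0.002], [0.725, 0.689, -0.006], [-0.006, -0.003, -1.0]]
ft_force: [-0.2, 0.2, -1.3]
width: 0.0445
gripper_force: 31.0
```

>>> {"fn": "send_rows", "kwargs": {"moves": [0, 0, -0.5, 0, 255, 0, 0, -1, 0, 255, 0, 0, -1, 0, 255, 0, 0, -1, 0, 255, 0, 0, -1, 0, 40, 0, 0, -1, 0, 40, 0, 0, -1, 0, 40, 0, 0, -1, 0, 40, 0, 0, -0.3, 0, 40, 0, 0, 0, 0, 40, 0, 0, 0, 0, 0, 0, 0, 0, 0, 0]}}

```text
time: 31.35
eef_pos: [0.4875, 0.2694, 0.2093]
tcp_rot: [[-0.688, 0.726, 0.009], [0.726, 0.688, -0.002], [-0.008, 0.005, -1.0]]
ft_force: [-0.8, -0.1, -0.9]
width: 0.0853
gripper_force: 0.0
```

```bash
python3 chk.py
```

```text
31.4 [0.4869 0.2691 0.2067] 0.08508220433104915
cork 136 [538. -28.] [44. 47.] 179
cork 137 [439. -47.] [47. 47.] 44
ball 179 [ 431. -276.] [39. 43.] 169
```

>>> {"fn": "send_rows", "kwargs": {"moves": [-0.09, -0.91, 0, 0, 0, -0.09, -0.91, 0, 0, 0, -0.09, -0.91, 0, 0, 0]}}

```text
time: 31.7
eef_pos: [0.4748, 0.1564, 0.2036]
tcp_rot: [[-0.686, 0.727, 0.002], [0.727, 0.686, -0.006], [-0.006, -0.003, -1.0]]
ft_force: [-0.1, 0.1, -0.1]
width: 0.0853
gripper_force: 0.0
```

>>> {"fn": "send_rows", "kwargs": {"moves": [-0.09, -0.91, 0, 0, 0, -0.09, -0.91, 0, 0, 0, -0.09, -0.91, 0, 0, 0]}}

```text
time: 32.0
eef_pos: [0.4641, 0.0472, 0.2039]
tcp_rot: [[-0.686, 0.728, 0.002], [0.728, 0.686, -0.006], [-0.006, -0.002, -1.0]]
ft_force: [-0.3, -0.1, 0.0]
width: 0.0855
gripper_force: 0.0
```

>>> {"fn": "send_rows", "kwargs": {"moves": [-0.09, -0.91, 0, 0, 0, -0.09, -0.91, 0, 0, 0, -0.09, -0.91, 0, 0, 0]}}

```text
time: 32.3
eef_pos: [0.4534, -0.0619, 0.2039]
tcp_rot: [[-0.686, 0.728, 0.002], [0.728, 0.686, -0.006], [-0.006, -0.002, -1.0]]
ft_force: [-0.0, 0.1, -0.5]
width: 0.0855
gripper_force: 0.0
```

>>> {"fn": "send_rows", "kwargs": {"moves": [-0.09, -0.91, 0, 0, 0, -0.09, -0.91, 0, 0, 0, -0.09, -0.91, 0, 0, 0]}}

```text
time: 32.6
eef_pos: [0.4427, -0.1709, 0.2038]
tcp_rot: [[-0.686, 0.728, 0.002], [0.728, 0.686, -0.005], [-0.005, -0.002, -1.0]]
ft_force: [0.8, 0.5, -0.8]
width: 0.0859
gripper_force: 0.0
```

>>> {"fn": "send_rows", "kwargs": {"moves": [-0.09, -0.91, 0, 0, 0, -0.09, -0.91, 0, 0, 0, -0.09, -0.91, 0, 0, 0, -0.09, -0.91, 0, 0, 0, -0.09, -0.91, 0, 0, 0]}}

```text
time: 33.1
eef_pos: [0.4329, -0.276, 0.2043]
tcp_rot: [[-0.688, 0.726, 0.003], [0.726, 0.688, -0.004], [-0.005, -0.001, -1.0]]
ft_force: [-0.1, 0.2, -0.1]
width: 0.0853
gripper_force: 0.0
```

>>> {"fn": "send_rows", "kwargs": {"moves": [0, 0, -1, 0, 0, 0, 0, -1, 0, 0, 0, 0, -1, 0, 0, 0, 0, -1, 0, 0]}}

```text
time: 33.5
eef_pos: [0.4317, -0.2747, 0.0817]
tcp_rot: [[-0.689, 0.725, -0.001], [0.725, 0.689, -0.002], [-0.001, -0.002, -1.0]]
ft_force: [0.3, 0.7, 1.0]
width: 0.0856
gripper_force: 0.0
```

>>> {"fn": "send_rows", "kwargs": {"moves": [0, 0, -0.6, 0, 0, 0, 0, -0.6, 0, 0, 0, 0, -0.6, 0, 0, 0, 0, -0.6, 0, 255, 0, 0, -0.6, 0, 255, 0, 0, -0.6, 0, 255, 0, 0, -0.6, 0, 255, 0, 0, -0.6, 0, 255, 0, 0, -0.6, 0, 255, 0, 0, -0.6, 0, 255, 0, 0, -0.6, 0, 255, 0, 0, -0.6, 0, 255]}}

```text
time: 34.7
eef_pos: [0.4335, -0.2777, 0.0153]
tcp_rot: [[-0.688, 0.726, 0.006], [0.726, 0.688, -0.007], [-0.009, -0.0, -1.0]]
ft_force: [-2.4, 4.0, 12.1]
width: 0.0441
gripper_force: 28.7
```

>>> {"fn": "send_rows", "kwargs": {"moves": [0, 0, 0.5, 0, 255, 0, 0, 1, 0, 255, 0, 0, 1, 0, 255, 0, 0, 1, 0, 255]}}

```text
time: 35.1
eef_pos: [0.4338, -0.2782, 0.1378]
tcp_rot: [[-0.688, 0.726, 0.009], [0.726, 0.688, -0.009], [-0.013, 0.0, -1.0]]
ft_force: [-0.1, 0.5, -0.6]
width: 0.0439
gripper_force: 30.6
```

>>> {"fn": "send_rows", "kwargs": {"moves": [0.05, 0.2, 0.6, 0, 255, 0.09, 1, 0.6, 0, 255, 0.09, 1, 0.6, 0, 255, 0.09, 1, 0.6, 0, 255]}}

```text
time: 35.5
eef_pos: [0.4436, -0.1539, 0.2064]
tcp_rot: [[-0.69, 0.724, 0.006], [0.724, 0.69, -0.005], [-0.008, 0.001, -1.0]]
ft_force: [0.3, -0.4, -0.8]
width: 0.0439
gripper_force: 30.9
```

>>> {"fn": "send_rows", "kwargs": {"moves": [0.09, 1, 0, 0, 255, 0.09, 1, 0, 0, 255, 0.09, 1, 0, 0, 255]}}

```text
time: 35.8
eef_pos: [0.4539, -0.0345, 0.2045]
tcp_rot: [[-0.689, 0.725, 0.003], [0.725, 0.689, -0.005], [-0.006, -0.001, -1.0]]
ft_force: [-0.3, -1.0, -0.1]
width: 0.0441
gripper_force: 30.9
```

>>> {"fn": "send_rows", "kwargs": {"moves": [0.09, 1, 0, 0, 255, 0.09, 1, 0, 0, 255, 0.09, 1, 0, 0, 255]}}

```text
time: 36.1
eef_pos: [0.4647, 0.0857, 0.2044]
tcp_rot: [[-0.689, 0.725, 0.003], [0.725, 0.689, -0.005], [-0.005, -0.001, -1.0]]
ft_force: [0.6, -0.6, -1.1]
width: 0.044
gripper_force: 30.9
```

>>> {"fn": "send_rows", "kwargs": {"moves": [0.09, 1, 0, 0, 255, 0.09, 1, 0, 0, 255, 0.09, 1, 0, 0, 255, 0.09, 1, 0, 0, 255]}}

```text
time: 36.5
eef_pos: [0.4755, 0.2049, 0.2039]
tcp_rot: [[-0.69, 0.724, 0.002], [0.724, 0.69, -0.005], [-0.005, -0.002, -1.0]]
ft_force: [-0.2, 0.2, -0.2]
width: 0.0441
gripper_force: 30.9
```

>>> {"fn": "send_rows", "kwargs": {"moves": [0, 0, -0.5, 0, 255, 0, 0, -1, 0, 255, 0, 0, -1, 0, 255, 0, 0, -1, 0, 255, 0, 0, -1, 0, 40, 0, 0, -1, 0, 40, 0, 0, -1, 0, 40, 0, 0, -1, 0, 40, 0, 0, -0.3, 0, 40, 0, 0, 0.06, 0, 40, 0, 0, 0.06, 0, 0, 0, 0, 0.06, 0, 0]}}

```text
time: 37.7
eef_pos: [0.4769, 0.2033, 0.2173]
tcp_rot: [[-0.688, 0.726, 0.01], [0.726, 0.688, -0.003], [-0.009, 0.005, -1.0]]
ft_force: [0.2, 0.2, -1.0]
width: 0.0856
gripper_force: 0.0
```

>>> {"fn": "send_rows", "kwargs": {"moves": [0.14, 0.85, 0, -0.58, 255, 0.14, 0.85, 0, -0.58, 255, 0.14, 0.85, 0, -0.58, 255, 0.14, 0.85, 0, -0.58, 255, 0.14, 0.85, 0, -0.58, 255, 0.14, 0.85, 0, -0.58, 255, 0.14, 0.85, 0, -0.58, 255, 0.14, 0.85, 0, -0.58, 255]}}

```text
time: 38.5
eef_pos: [0.4924, 0.3047, 0.2118]
tcp_rot: [[0.149, 0.989, -0.002], [0.989, -0.149, -0.006], [-0.006, -0.001, -1.0]]
ft_force: [-0.1, -0.3, 0.2]
width: -0.0001
gripper_force: 0.0
```

>>> {"fn": "send_rows", "kwargs": {"moves": [0.14, 0.86, 0, 0, 255, 0.14, 0.86, 0, 0, 255, 0.14, 0.86, 0, 0, 255, 0.14, 0.86, 0, 0, 255, 0.14, 0.86, 0, 0, 255]}}

```text
time: 39.0
eef_pos: [0.5092, 0.4074, 0.2119]
tcp_rot: [[0.15, 0.989, -0.002], [0.989, -0.15, -0.006], [-0.006, -0.001, -1.0]]
ft_force: [-0.1, -0.6, 0.4]
width: -0.0001
gripper_force: 0.0
```

```bash
python3 chk.py; python3 - <<'E'
from h import *
print(arm.get_state()['joint_positions'])
a=cv2.imread('pics/chk_raw.png')[150:300,90:400];p=snap('scene','s2')
b=cv2.imread('pics/s2_raw.png')[90:270,150:460]
cv2.imwrite('pics/v2.png',np.vstack([cv2.resize(a,(560,271)),cv2.resize(b,(560,325))]))
E
```

```text
39.05 [0.5093 0.4071 0.2122] -0.00011940255798679163
cork 136 [538. -27.] [47. 47.] 179
cork 133 [439. -47.] [47. 47.] 44
[ 0.6368254   0.07509862  1.51629534 -0.00366582  1.55523626  0.78866036]
```

View pics/v2.png

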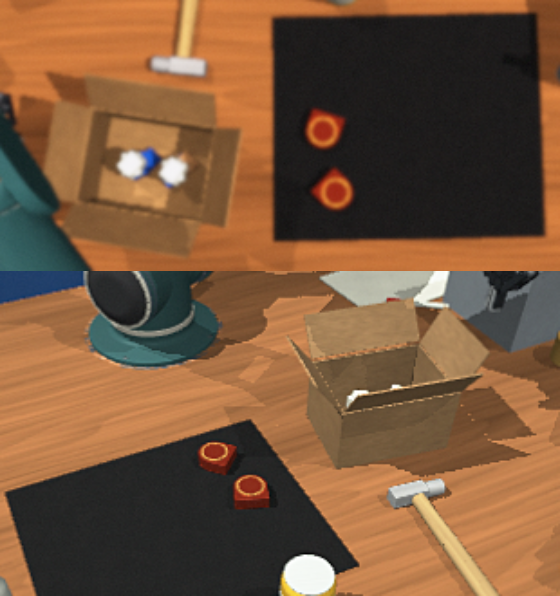

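The mat is clear except for the two heels, and the waste lies low in the carton. Closing the left short flap now.

>>> {"fn": "send_rows", "kwargs": {"moves": [0, 0, -0.3, 0, 255, 0, 0, -0.52, 0, 255, 0, 0, -0.52, 0, 255, 0, 0, -0.52, 0, 255]}}

```text
time: 39.5
eef_pos: [0.5095, 0.4074, 0.1507]
tcp_rot: [[0.152, 0.988, -0.002], [0.988, -0.152, -0.006], [-0.006, -0.001, -1.0]]
ft_force: [-0.1, 0.1, 0.5]
width: 0.0001
gripper_force: 0.0
```

>>> {"fn": "send_rows", "kwargs": {"moves": [-0.03, -0.16, 0, 0, 255, -0.05, -0.33, 0, 0, 255, -0.08, -0.49, 0, 0, 255, -0.1, -0.66, 0, 0, 255, -0.13, -0.82, 0, 0, 255, -0.13, -0.82, 0, 0, 255]}}

```text
time: 40.1
eef_pos: [0.4938, 0.3076, 0.1509]
tcp_rot: [[0.153, 0.988, -0.001], [0.988, -0.153, -0.005], [-0.005, 0.0, -1.0]]
ft_force: [-0.2, -0.4, -0.0]
width: -0.0001
gripper_force: 0.0
```

>>> {"fn": "send_rows", "kwargs": {"moves": [-0.01, -0.08, -0.04, 0, 255, -0.02, -0.14, -0.1, 0, 255, -0.03, -0.21, -0.16, 0, 255, -0.03, -0.21, -0.21, 0, 255, -0.03, -0.21, -0.24, 0, 255, -0.03, -0.21, -0.26, 0, 255, -0.03, -0.21, -0.26, 0, 255, -0.03, -0.21, -0.26, 0, 255]}}

```text
time: 40.9
eef_pos: [0.4902, 0.2847, 0.1185]
tcp_rot: [[0.152, 0.988, -0.002], [0.988, -0.152, -0.006], [-0.006, -0.001, -1.0]]
ft_force: [-0.6, -1.0, 1.3]
width: -0.0001
gripper_force: 0.7
```

>>> {"fn": "send_rows", "kwargs": {"moves": [0, 0, 0.76, 0, 255, 0, 0, 0.76, 0, 255, 0, 0, 0.76, 0, 255]}}

```text
time: 41.2
eef_pos: [0.4916, 0.2854, 0.216]
tcp_rot: [[0.152, 0.988, 0.005], [0.988, -0.152, -0.002], [-0.001, 0.005, -1.0]]
ft_force: [0.7, -0.0, -0.6]
width: 0.0001
gripper_force: 0.0
```

>>> {"fn": "send_rows", "kwargs": {"moves": [-0.16, -0.97, 0, 0, 255, -0.16, -0.97, 0, 0, 255, -0.16, -0.97, 0, 0, 255]}}

```text
time: 41.5
eef_pos: [0.4702, 0.1655, 0.2095]
tcp_rot: [[0.153, 0.988, -0.002], [0.988, -0.153, -0.006], [-0.006, -0.001, -1.0]]
ft_force: [0.1, -0.2, 1.1]
width: 0.0002
gripper_force: 0.0
```

>>> {"fn": "send_rows", "kwargs": {"moves": [-0.16, -0.97, 0, 0, 255, -0.16, -0.97, 0, 0, 255, -0.16, -0.97, 0, 0, 255, -0.16, -0.97, 0, 0, 255]}}

```text
time: 41.9
eef_pos: [0.4515, 0.0497, 0.2097]
tcp_rot: [[0.155, 0.988, -0.001], [0.988, -0.155, -0.006], [-0.006, -0.0, -1.0]]
ft_force: [0.3, 0.9, 0.6]
width: 0.0003
gripper_force: 0.0
```

```bash
python3 - <<'E'
from h import *
s=arm.get_state();d=s['eef_pos']-np.array([.4808,.2373,0]);print(.9873*d[0]-.159*d[1],.159*d[0]+.9873*d[1],d[2])
snap('top','t3');snap('scene','s3')
a=cv2.imread('pics/t3_raw.png')[180:300,100:260];b=cv2.imread('pics/s3_raw.png')[90:210,290:450]
cv2.imwrite('pics/v3.png',cv2.resize(np.hstack([a,b]),None,fx=2.5,fy=2.5))
E
```

```text
0.0008955835100769895 -0.18986821943282434 0.2097410953815311
```

View pics/v3.png

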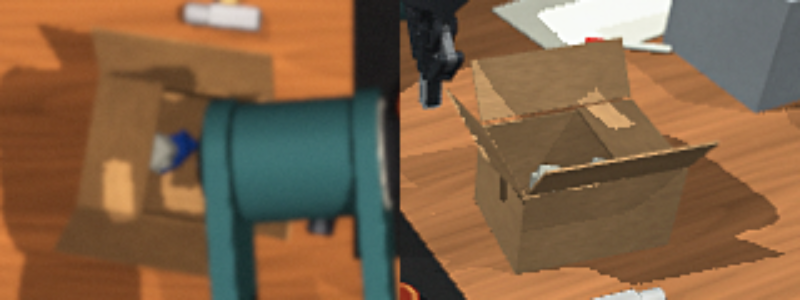

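The left flap lies flat. Now the right one.

>>> {"fn": "send_rows", "kwargs": {"moves": [0, 0, -0.3, 0, 255, 0, 0, -0.5, 0, 255, 0, 0, -0.5, 0, 255, 0, 0, -0.5, 0, 255]}}

```text
time: 42.4
eef_pos: [0.4519, 0.0524, 0.1502]
tcp_rot: [[0.151, 0.989, -0.002], [0.989, -0.151, -0.006], [-0.006, -0.002, -1.0]]
ft_force: [-0.1, 0.4, 0.8]
width: -0.0001
gripper_force: 0.0
```

>>> {"fn": "send_rows", "kwargs": {"moves": [0.03, 0.19, 0, 0, 255, 0.06, 0.38, 0, 0, 255, 0.09, 0.57, 0, 0, 255, 0.12, 0.76, 0, 0, 255, 0.15, 0.95, 0, 0, 255, 0.15, 0.95, 0, 0, 255]}}

```text
time: 43.0
eef_pos: [0.4704, 0.1681, 0.1515]
tcp_rot: [[0.15, 0.989, -0.0], [0.989, -0.15, -0.005], [-0.005, 0.001, -1.0]]
ft_force: [-0.1, -0.6, 0.2]
width: -0.0001
gripper_force: 0.0
```

>>> {"fn": "send_rows", "kwargs": {"moves": [0.01, 0.08, -0.04, 0, 255, 0.02, 0.14, -0.1, 0, 255, 0.03, 0.21, -0.16, 0, 255, 0.03, 0.21, -0.21, 0, 255, 0.03, 0.21, -0.24, 0, 255, 0.03, 0.21, -0.26, 0, 255, 0.03, 0.21, -0.26, 0, 255, 0.03, 0.21, -0.26, 0, 255]}}

```text
time: 43.8
eef_pos: [0.4734, 0.1905, 0.1186]
tcp_rot: [[0.152, 0.988, -0.002], [0.988, -0.152, -0.006], [-0.006, -0.001, -1.0]]
ft_force: [-0.4, -0.2, 0.1]
width: -0.0001
gripper_force: 0.1
```

>>> {"fn": "send_rows", "kwargs": {"moves": [0, 0, 0.76, 0, 255, 0, 0, 0.76, 0, 255, 0, 0, 0.76, 0, 255, 0, 0, 0.76, 0, 255]}}

```text
time: 44.2
eef_pos: [0.4736, 0.1907, 0.2105]
tcp_rot: [[0.152, 0.988, -0.0], [0.988, -0.152, -0.005], [-0.005, 0.001, -1.0]]
ft_force: [-0.7, 0.5, -0.5]
width: -0.0002
gripper_force: 0.0
```

>>> {"fn": "send_rows", "kwargs": {"moves": [-0.2, 0.29, 0, 0.5, 255, -0.59, 0.29, 0, 0.5, 255, -0.59, 0.29, 0, 0.5, 255, -0.59, 0.29, 0, 0.5, 255, -0.59, 0.29, 0, 0.5, 255, -0.59, 0.29, 0, 0.5, 255]}}

```text
time: 44.8
eef_pos: [0.402, 0.2254, 0.2082]
tcp_rot: [[-0.596, 0.803, 0.001], [0.803, 0.596, -0.006], [-0.006, -0.003, -1.0]]
ft_force: [0.1, -0.1, 0.3]
width: -0.0
gripper_force: 0.0
```

>>> {"fn": "send_rows", "kwargs": {"moves": [-0.59, 0.3, 0, 0.5, 255, -0.59, 0.3, 0, 0.5, 255, -0.59, 0.3, 0, 0.5, 255, -0.59, 0.3, 0, 0.5, 255, -0.59, 0.3, 0, 0.5, 255, -0.59, 0.3, 0, 0.5, 255, -0.59, 0.3, 0, 0.5, 255]}}

```text
time: 45.5
eef_pos: [0.3314, 0.2613, 0.2083]
tcp_rot: [[-0.988, 0.152, 0.004], [0.152, 0.988, -0.003], [-0.005, -0.002, -1.0]]
ft_force: [-0.1, 0.5, -1.3]
width: 0.0002
gripper_force: 0.0
```

```bash
python3 - <<'E'
from h import *
s=arm.get_state();d=s['eef_pos']-np.array([.4808,.2373,0]);print(.9873*d[0]-.159*d[1],.159*d[0]+.9873*d[1],d[2],s['joint_positions'])
snap('top','t4');snap('scene','s4')
a=cv2.imread('pics/t4_raw.png')[180:300,100:260];b=cv2.imread('pics/s4_raw.png')[90:210,290:450]
cv2.imwrite('pics/v4.png',cv2.resize(np.hstack([a,b]),None,fx=2.5,fy=2.5))
E
```

```text
-0.15130914332090364 -5.0758590347387e-05 0.20833999875894949 [ 0.61063485 -0.45641674  1.98027929 -0.00498311  1.61593631 -0.80813474]
```

View pics/v4.png

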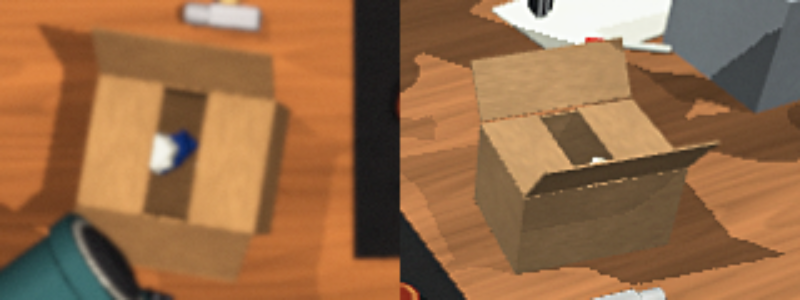

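Both short flaps are flat. Near long flap next.

>>> {"fn": "send_rows", "kwargs": {"moves": [0, 0, -0.3, 0, 255, 0, 0, -0.46, 0, 255, 0, 0, -0.46, 0, 255, 0, 0, -0.46, 0, 255]}}

```text
time: 46.0
eef_pos: [0.3317, 0.2616, 0.1549]
tcp_rot: [[-0.988, 0.153, 0.006], [0.153, 0.988, -0.002], [-0.006, -0.001, -1.0]]
ft_force: [0.0, 0.1, 0.6]
width: -0.0004
gripper_force: 0.0
```

>>> {"fn": "send_rows", "kwargs": {"moves": [0.17, -0.03, 0, 0, 255, 0.33, -0.05, 0, 0, 255, 0.5, -0.08, 0, 0, 255, 0.66, -0.1, 0, 0, 255, 0.83, -0.13, 0, 0, 255, 0.83, -0.13, 0, 0, 255]}}

```text
time: 46.6
eef_pos: [0.4333, 0.2458, 0.1558]
tcp_rot: [[-0.988, 0.154, 0.007], [0.154, 0.988, -0.002], [-0.007, -0.0, -1.0]]
ft_force: [-1.2, -0.0, -0.1]
width: -0.0002
gripper_force: 0.0
```

>>> {"fn": "send_rows", "kwargs": {"moves": [0.08, -0.01, -0.04, 0, 255, 0.14, -0.02, -0.1, 0, 255, 0.21, -0.03, -0.16, 0, 255, 0.21, -0.03, -0.21, 0, 255, 0.21, -0.03, -0.24, 0, 255, 0.21, -0.03, -0.26, 0, 255, 0.21, -0.03, -0.26, 0, 255, 0.21, -0.03, -0.26, 0, 255]}}

```text
time: 47.4
eef_pos: [0.4564, 0.2425, 0.1235]
tcp_rot: [[-0.988, 0.152, 0.006], [0.152, 0.988, -0.002], [-0.006, -0.001, -1.0]]
ft_force: [-0.4, -0.2, -0.3]
width: 0.0006
gripper_force: 0.0
```

>>> {"fn": "send_rows", "kwargs": {"moves": [0, 0, 0.76, 0, 255, 0, 0, 0.76, 0, 255, 0, 0, 0.76, 0, 255, 0, 0, 0.76, 0, 255]}}

```text
time: 47.8
eef_pos: [0.4567, 0.2426, 0.2157]
tcp_rot: [[-0.988, 0.152, 0.008], [0.152, 0.988, -0.001], [-0.008, 0.0, -1.0]]
ft_force: [-0.4, -0.2, -0.6]
width: 0.0004
gripper_force: 0.0
```

>>> {"fn": "send_rows", "kwargs": {"moves": [0.72, -0.12, 0, 0, 255, 0.72, -0.12, 0, 0, 255, 0.72, -0.12, 0, 0, 255]}}

```text
time: 48.1
eef_pos: [0.5452, 0.2269, 0.2119]
tcp_rot: [[-0.988, 0.154, 0.003], [0.154, 0.988, -0.003], [-0.004, -0.003, -1.0]]
ft_force: [-1.6, 0.4, -0.2]
width: 0.0
gripper_force: 0.0
```

>>> {"fn": "send_rows", "kwargs": {"moves": [0.72, -0.12, 0, 0, 255, 0.72, -0.12, 0, 0, 255, 0.72, -0.12, 0, 0, 255, 0.72, -0.12, 0, 0, 255]}}

```text
time: 48.5
eef_pos: [0.6289, 0.2134, 0.2127]
tcp_rot: [[-0.988, 0.153, 0.003], [0.153, 0.988, -0.003], [-0.003, -0.002, -1.0]]
ft_force: [-0.1, 0.6, 0.5]
width: -0.0003
gripper_force: 0.0
```

>>> {"fn": "send_rows", "kwargs": {"moves": [0, 0, -0.3, 0, 255, 0, 0, -0.5, 0, 255, 0, 0, -0.5, 0, 255, 0, 0, -0.5, 0, 255]}}

```text
time: 48.9
eef_pos: [0.6286, 0.2139, 0.1552]
tcp_rot: [[-0.988, 0.151, 0.006], [0.151, 0.988, -0.002], [-0.006, -0.001, -1.0]]
ft_force: [-0.4, -0.3, 1.7]
width: -0.0001
gripper_force: 0.0
```

```bash
python3 - <<'E'
from h import *
s=arm.get_state();d=s['eef_pos']-np.array([.4808,.2373,0]);print(.9873*d[0]-.159*d[1],.159*d[0]+.9873*d[1],d[2])
snap('top','t5');snap('scene','s5')
a=cv2.imread('pics/t5_raw.png')[180:300,100:260];b=cv2.imread('pics/s5_raw.png')[90:210,290:450]
cv2.imwrite('pics/v5.png',cv2.resize(np.hstack([a,b]),None,fx=2.5,fy=2.5))
E
```

```text
0.14959186363785776 0.00043188481518572144 0.15523159778788312
```

View pics/v5.png

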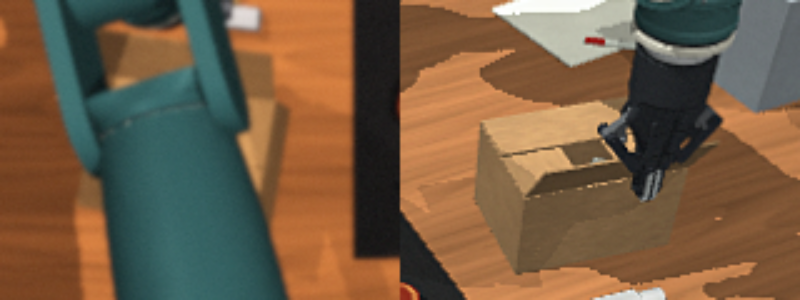

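>>> {"fn": "send_rows", "kwargs": {"moves": [-0.16, 0.03, 0, 0, 255, -0.33, 0.05, 0, 0, 255, -0.49, 0.08, 0, 0, 255, -0.66, 0.1, 0, 0, 255, -0.82, 0.13, 0, 0, 255, -0.82, 0.13, 0, 0, 255]}}

```text
time: 49.6
eef_pos: [0.5298, 0.2298, 0.1565]
tcp_rot: [[-0.988, 0.151, 0.008], [0.151, 0.989, -0.001], [-0.008, 0.0, -1.0]]
ft_force: [-0.7, -0.0, 0.2]
width: -0.0
gripper_force: 0.0
```

>>> {"fn": "send_rows", "kwargs": {"moves": [-0.08, 0.01, -0.04, 0, 255, -0.14, 0.02, -0.1, 0, 255, -0.21, 0.03, -0.16, 0, 255, -0.21, 0.03, -0.21, 0, 255, -0.21, 0.03, -0.25, 0, 255, -0.21, 0.03, -0.27, 0, 255, -0.21, 0.03, -0.28, 0, 255, -0.21, 0.03, -0.28, 0, 255, -0.21, 0.03, -0.28, 0, 255]}}

```text
time: 50.5
eef_pos: [0.5057, 0.2328, 0.1217]
tcp_rot: [[-0.988, 0.152, 0.005], [0.152, 0.988, -0.002], [-0.005, -0.001, -1.0]]
ft_force: [-8.4, -1.3, 12.3]
width: -0.0002
gripper_force: 6.0
```

>>> {"fn": "send_rows", "kwargs": {"moves": [0, 0, 0.2, 0, 255, -0.4, 0.06, 0.2, 0, 255, -0.4, 0.06, 0.2, 0, 255, -0.4, 0.06, 0.05, 0, 255, -0.4, 0.06, 0.02, 0, 255, -0.4, 0.06, 0, 0, 255, -0.4, 0.06, 0, 0, 255, -0.4, 0.06, 0, 0, 255]}}

```text
time: 51.3
eef_pos: [0.4579, 0.24, 0.1218]
tcp_rot: [[-0.988, 0.152, 0.005], [0.152, 0.988, -0.002], [-0.005, -0.001, -1.0]]
ft_force: [-6.8, -1.9, 10.4]
width: -0.0
gripper_force: 4.9
```

Both long flaps are pressed flat with about 10 N. I'll rise straight, back away and check.

>>> {"fn": "send_rows", "kwargs": {"moves": [0, 0, 0.2, 0, 255, 0, 0, 0.9, 0, 255, 0, 0, 0.9, 0, 255, 0, 0, 0.9, 0, 255]}}

```text
time: 51.7
eef_pos: [0.4593, 0.2405, 0.2344]
tcp_rot: [[-0.988, 0.152, 0.012], [0.152, 0.988, 0.001], [-0.012, 0.003, -1.0]]
ft_force: [0.8, 0.8, -0.8]
width: -0.0
gripper_force: 0.0
```

>>> {"fn": "send_rows", "kwargs": {"moves": [0, -1, 0, 0, 255, 0, -1, 0, 0, 255, 0, -1, 0, 0, 255]}}

```text
time: 52.0
eef_pos: [0.4576, 0.1171, 0.2286]
tcp_rot: [[-0.988, 0.154, 0.005], [0.154, 0.988, -0.003], [-0.006, -0.002, -1.0]]
ft_force: [1.0, 0.3, 0.3]
width: 0.0001
gripper_force: 0.0
```

>>> {"fn": "send_rows", "kwargs": {"moves": [0, -1, 0, 0, 255, 0, -1, 0, 0, 255, 0, -1, 0, 0, 255]}}

```text
time: 52.3
eef_pos: [0.4575, -0.0033, 0.2286]
tcp_rot: [[-0.988, 0.154, 0.005], [0.154, 0.988, -0.003], [-0.006, -0.002, -1.0]]
ft_force: [0.2, 1.1, 0.3]
width: 0.0003
gripper_force: 0.0
```

>>> {"fn": "send_rows", "kwargs": {"moves": [0, -1, 0, 0, 255, 0, -1, 0, 0, 255, 0, -1, 0, 0, 255, 0, -1, 0, 0, 255, 0, -1, 0, 0, 255, 0, -1, 0, 0, 255]}}

```text
time: 52.9
eef_pos: [0.4578, -0.1194, 0.2287]
tcp_rot: [[-0.988, 0.151, 0.005], [0.151, 0.988, -0.002], [-0.006, -0.001, -1.0]]
ft_force: [-0.6, 0.3, 0.2]
width: -0.0
gripper_force: 0.0
```

```bash
python3 - <<'E'
from h import *
snap('top','t6');snap('scene','s6')
a=cv2.imread('pics/t6_raw.png')[80:300,80:460];b=cv2.imread('pics/s6_raw.png')[80:300,150:460]
cv2.imwrite('pics/v6.png',cv2.resize(np.hstack([a,b]),None,fx=1.15,fy=1.15))
cv2.imwrite('pics/v6b.png',cv2.resize(np.hstack([cv2.imread('pics/t6_raw.png')[180:290,110:230],cv2.imread('pics/s6_raw.png')[90:200,310:430]]),None,fx=3.3,fy=3.3,interpolation=cv2.INTER_CUBIC))
E
```

```text
(no output)
```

View pics/v6.png

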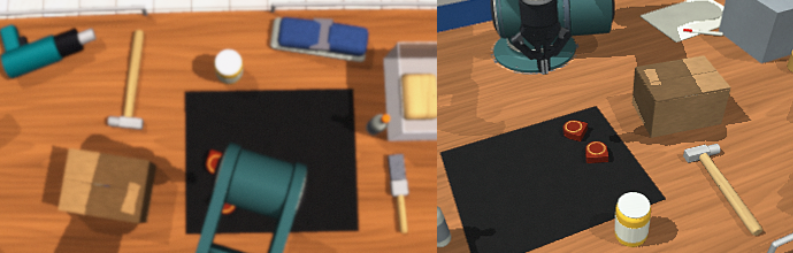

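View pics/v6b.png

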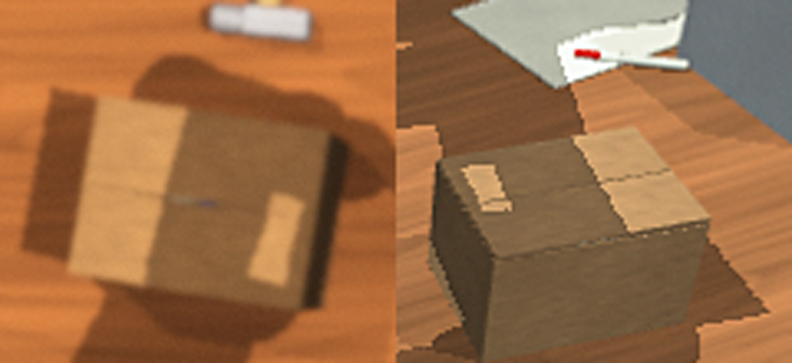

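The carton top is flat with both long flaps meeting in the middle. The mat holds only the heels, and nothing else has moved.

```bash
python3 -c "
from plant import arm;print(arm.finish_job())"
```

```text
the job is handed in; nothing more can be done
None
```

All six waste pieces (three foam, one cork, two paper balls) are in the carton, its flaps are folded short ones first and lie flat, the heels and other things were left in place, and the job is handed in at about 53 s.

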